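Sound the wells, then load the sample cell

TASK

One of the two wells of the sample block still has an old packing disc lying at its bottom. Feel down the wells with the dip rod until you have touched the bare bottom of the clear well without pressing hard, stand the rod back in its tube stand, then lower the sample cell (do not drop it) fully home and upright into that clear well. The old disc can stay where it lies; leave the two sample tins where they stand.

Things in the scene. Friction and masses are not known exactly. Their poses are not given: they have to be found in the camera images.
- block: Fixed aluminium block 90 x 200 x 72 mm high with two vertical wells in its top, side by side along its long axis. Origin at the centre of its underside; x across, y along its length, z up. Each well is 48 mm across, mouth chamfered 3 mm, flat floor 60 mm below the top. On the floor of either one lies a loose aluminium disc, 43 mm across, 24 mm thick (not listed): that well is only 36 mm deep.
- well_1 (a point): Centre of the mouth of the well at the block's +y end, level with the block's top (72 mm above the worktop).
- well_2 (a point): Centre of the mouth of the well at the block's -y end, level with the block's top.
- rod_stand: Fixed stand: 80 x 80 x 6 mm steel foot with an upright grey tube, 36 mm outside and 16 mm inside, its open top 96 mm above the worktop. Origin at the centre of its underside. The stand and the sample cell stand one on the left and one on the right, in either order.
- stand_mouth (a point): Centre of the tube's open top, 96 mm above the worktop.
- dip_rod: Loose dip rod, 131 mm long, 0.15 kg: steel rod 10 mm thick, 86 mm long, under a light wooden round handle 26 mm thick, 45 mm long. Origin at the centre of the lower tip; z up along the rod to the handle. At the start it hangs upright in the stand, the flat underside of the handle on the tube's top, tip 10 mm above the worktop; lift it 86 mm to free it. Grip the handle from above.
- rod_shoulder (a point): On the rod's axis at the flat underside of the handle, 86 mm above the tip; level with stand_mouth when the rod hangs in its stand.
- cell: Loose closed sample cell, 0.2 to 0.45 kg, 120 mm high, standing upright on the worktop: aluminium body 44 mm across, 4 mm chamfer round the foot, grey grooved cap 46 mm across on the top 40 mm, gripped from above. Origin at the centre of its underside; z up. Fully home in the clear well its underside is 60 mm below the block's top; on the old disc it stops 24 mm higher.
- tin_one: Bystander: open aluminium sample tin with grain, 56 mm across and 27 mm high, on the right of the block. Origin at the centre of its underside.
- tin_two: Bystander: the same kind of tin, empty, 56 mm across and 27 mm high. Origin at the centre of its underside.
There are look-alikes about, which are no part of the job. There is more than one size of the dip_rod; the one meant has the size given above.

How it is judged:
On the way, in this order (a step that is already met when the one before it is completed fails the run):
1. the dip rod's tip has touched the bare bottom of the clear well (tip at least 56 mm below the mouth, pressing on the block) (((horizontal distance between dip_rod and well_1 below 0.021 m and z of dip_rod in the frame of well_1 below -0.056 m and contact force between dip_rod and block above 0.5 N) or (horizontal distance between dip_rod and well_2 below 0.021 m and z of dip_rod in the frame of well_2 below -0.056 m and contact force between dip_rod and block above 0.5 N))), for 0.1 s.
2. the rod hangs in its stand again (horizontal distance between rod_shoulder and stand_mouth below 0.008 m and z of rod_shoulder in the frame of stand_mouth below 0.005 m and angle between dip_rod's own z axis and vertical below 0.1 rad), for 0.2 s.
3. the sample cell is fully home in the clear well (((horizontal distance between cell and well_1 below 0.006 m and z of cell in the frame of well_1 below -0.056 m) or (horizontal distance between cell and well_2 below 0.006 m and z of cell in the frame of well_2 below -0.056 m))), for 0.2 s.
At the end, for the whole second after the job is handed in: Cell released, at rest, upright (0.08 rad) in the clear well, underside 56 mm or more below the mouth, within 6 mm of its axis; rod hangs at rest, upright (0.1 rad) in its stand, shoulder within 8 mm sideways and 5 mm in height of the tube mouth; both tins within 30 mm of their start (all of step 2 and ((horizontal distance between cell and well_1 below 0.006 m and z of cell in the frame of well_1 below -0.056 m) or (horizontal distance between cell and well_2 below 0.006 m and z of cell in the frame of well_2 below -0.056 m)) and angle between cell's own z axis and vertical below 0.08 rad and linear speed of each of cell, dip_rod below 0.02 m/s and distance of each of tin_one, tin_two from where it was at the start of the episode below 0.03 m); the robot touches nothing.
It fails at once if the dip rod is pressed on the block with more than 45 N (contact force between dip_rod and block above 45 N).
It fails at once if the cell falls into a well (faster than 0.6 m/s inside it) ((horizontal distance between cell and well_1 below 0.02 m and z of cell in the frame of well_1 below -0.002 m and linear speed of cell above 0.6 m/s) or (horizontal distance between cell and well_2 below 0.02 m and z of cell in the frame of well_2 below -0.002 m and linear speed of cell above 0.6 m/s)).
It fails at once if a sample tin is pushed more than 30 mm (distance of any of tin_one, tin_two from where it was at the start of the episode above 0.03 m).
It also fails if it takes over 72 s, if anything falls off the work surface, if the arm or the gripper's body presses on something with over 40 N, if the wrist force passes 120 N, or if a joint passes its speed limit or range.

ROBOT

A 6-joint arm with a two-finger parallel gripper is mounted at the origin on a cart in front of the work surface, level with it; the furniture and walls round the work are solid. World frame = base frame: x ahead of the robot, y to its left, z up, the work surface at z = 0. Lengths are in m, angles in rad, forces in N, time in s.
With the tool pointing down it reaches from about 0.35 to 0.775 m from the base axis. Payload 7.3 kg.
Tool frame: the origin (TCP) lies between the finger pads; the fingertips stand 19 mm ahead of it and the grasp point (between the pads) is the TCP; z points along the fingers, y is the line along which they close (so a half turn about z gives the same grasp; the last joint's range is limited). The gripper opens to 92 mm and grips with 3 to 60 N. Pads are 19 mm wide; open, the fingers measure 130 mm over their backs; the gripper's body (75 mm by 190 mm) begins 47 mm behind the grasp point.
Start: joints at [-0.146, 0.342, 1.524, -0, 1.275, -0.146], TCP at [0.525, 0, 0.246] pointing down, gripper open.
Joint ranges: [-2.53, 2.53], [-0.77, 2.02], [0.04, 2.7], [-1, 4.14], [0.28, 2.66], [-3.11, 3.11]. Speed limits (rad/s): [2.57, 2.57, 3.14, 3.14, 3.14, 3.14].

INTERFACE

Orientations are given as a 3x3 rotation matrix whose columns are the frame's x, y, z axes.
In Python, from workcell import r gives the robot as it stands.
- The arm moves only by the tool send_rows, never from a script. Its argument "commands" is a list of rows, each a list of 3 entries, a list of its own where there are three numbers: the turn, a rotation vector about the tool's x, y, z in degrees, then the shift along the tool's x, y, z in cm, then the finger opening in cm, from 0 to 9.18. In form: [[[rx, ry, rz], [tx, ty, tz], grip], ...]. A call has 1 to 10 rows; each row shifts and turns the commanded pose from where the row before left it, along the tool's axes as they then stand; what a row does not reach is not made up. A row lasts 1/12 s, in which the tool goes at most 41.7 mm and 7.16 degrees, less where a joint would pass 70% of its speed; a pose out of reach is approached as far as the arm can. A call with a gripper value outside its range is refused whole. The fingers move at their own pace and stop on an object; "newtons" is the grip in N (left out, the last holds). Time passes only in rows, so rows that do not move let the fingers close. It gives the time, the measured TCP pose, the force, the opening and the grip force at its end, in the units of the state.
- r.sense(): the state, without advancing time (a new reading comes with each control period).
- r.camera(name): name is "scene" or "side" or "wrist"; returns a dict with "pixels" (480x640x3 uint8, blue, green, red), "depth" (480x640 float32, m along the optical axis (not along the pixel's ray), 0 where there is no reading), "fx", "fy", "cx", "cy" (pixels), "rvec" (rotation vector, rad) and "tvec" (3), from world to camera coordinates, as OpenCV has them; the wrist camera has in their place "hand_eye" (4x4, takes a point from camera to tool coordinates, whose origin is the TCP and whose axes are the flange's). Camera axes: x right, y down, z forward; pixel columns grow to the right and rows downward; lengths in m; the calibration is good to about 2 mm. A picture is of the moment at which its call begins: read the wrist's pose just before it.
- r.sign_off(): hands the job in; it is judged then, once.
The state is a dict: "time_s": time; "q": joint angles; "dq": joint speeds; "tau": joint torques, N m; "tcp_pos": TCP position; "orientation": TCP orientation; "wrist_force": force on the tool from outside, world axes, zero at the start; "torque": the same for the moment, N m; "gripper_width": finger opening in m; "finger_force": force on a finger pad.
Only numpy, scipy, OpenCV 4.12 (cv2) and the standard library are available. Lean on these libraries where they do the work, as an engineer would, in place of code of your own. Each camera call takes 0.05 s, during which the arm holds its last target. There are 200 camera calls.

## Working session

There is one attempt and no reset: what is moved stays moved. The work goes in short steps, Python scripts to look and compute and a tool call to move; the robot and the scene stay as the last step left them, time stands still between calls to the robot, and variables do not carry over. Pictures are saved under pics/ and viewed, at most 13 in all, crops included, and the job is handed in when it is done.

Besides the shell and the picture viewer there is one more tool, called after ">>>" as a command line: name --argument value ..., lists and objects as JSON in quotes. send_rows: Moves the arm, as the interface text tells. Its arguments: {"type":"object","properties":{"commands":{"type":"array","items":{"type":"array"}},"newtons":{"type":"number"}},"required":["commands"]}

```bash
mkdir -p pics; cat > h.py <<'E'
import numpy as np, cv2
from workcell import r
def cam(n):
    s=r.sense(); c=r.camera(n)
    if 'hand_eye' in c:
        T=np.eye(4);T[:3,:3]=s['orientation'];T[:3,3]=s['tcp_pos'];M=T@np.array(c['hand_eye'])
        c['R']=M[:3,:3];c['o']=M[:3,3]
    else:
        R=cv2.Rodrigues(np.array(c['rvec'],float))[0];c['R']=R.T;c['o']=-R.T@np.array(c['tvec'],float).ravel()
    return c
def plane(c,u,v,z):
    d=c['R']@np.array([(u-c['cx'])/c['fx'],(v-c['cy'])/c['fy'],1.]);return c['o']+d*(z-c['o'][2])/d[2]
def cloud(c):
    v,u=np.mgrid[:480,:640];d=c['depth']
    P=np.stack([(u-c['cx'])/c['fx']*d,(v-c['cy'])/c['fy']*d,d],-1)@c['R'].T+c['o']
    P[d==0]=np.nan;return P
E
python3 - <<'E'
from h import *
for n in ('scene','side'):
    c=cam(n);cv2.imwrite(f'pics/{n}0.png',c['pixels']);print(n,c['o'],c['fx'])
s=r.sense();print(s['orientation'],s['time_s'])
E
```

```text
scene [-0.2385122  -0.98560697  0.59394937] 560.7465532053815
side [-0.01795258 -1.21319505  0.58059701] 615.701136698274
[[-3.76610353e-05  9.99999047e-01 -1.38007295e-03]
 [ 9.99999977e-01  3.79519051e-05  2.10738464e-04]
 [ 2.10790640e-04 -1.38006498e-03 -9.99999025e-01]] 0.1
```

View pics/scene0.png

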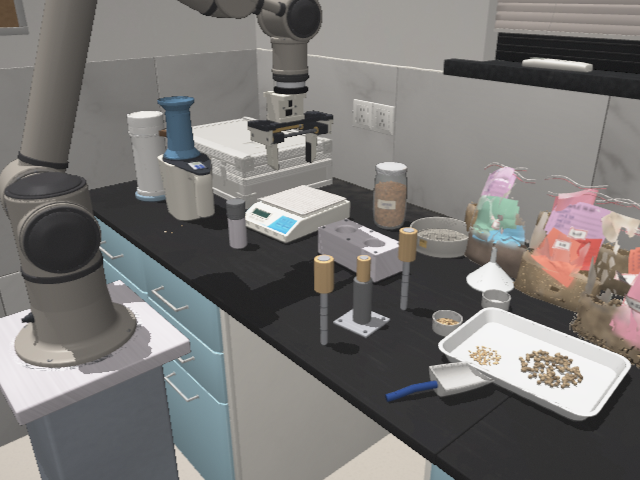

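View pics/side0.png

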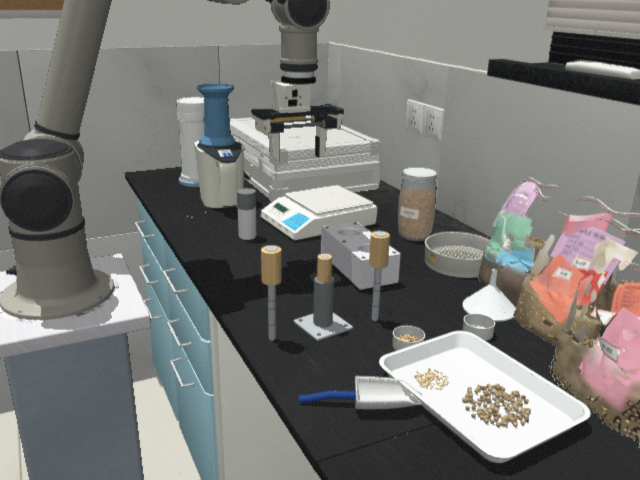

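Scene view: the stand with the short rod is at (363,290), with two longer rods standing loose at (324,300) and (407,270). The cell is at (237,222), the block at (362,247) and the tins at (447,322) and (495,300). The side view agrees: stand at (323,295), cell at (247,215). Next I measure these and make one enlarged crop of the three rods.

```bash
python3 - <<'E'
from h import *
for n,regs in (('scene',dict(rodstand=(353,255,373,285),rodA=(312,253,336,292),rodB=(397,226,418,262),cell=(226,197,248,250),block=(316,218,408,278),tin1=(430,310,464,336),tin2=(480,290,512,312))),('side',dict(rodstand=(315,253,334,282),rodA=(260,245,284,284),rodB=(369,231,391,269),cell=(237,187,258,242),block=(318,218,400,290)))):
    c=cam(n);P=cloud(c)
    for k,(a,b,e,f) in regs.items():
        p=P[b:f,a:e].reshape(-1,3);p=p[np.isfinite(p[:,2])&(p[:,2]>.008)]
        top=np.percentile(p[:,2],98)
        t=p[p[:,2]>top-.004]; x=p[np.linalg.norm(p[:,:2]-np.median(t[:,:2],0),axis=1)<.15]
        print(n,k,'zmin %.3f top %.3f'%(p[:,2].min(),top),'topcentre',((t[:,:2].min(0)+t[:,:2].max(0))/2).round(3),'ext',np.ptp(t[:,:2],axis=0).round(3),len(t))
    if n=='scene':
        cv2.imwrite('pics/crop.png',cv2.resize(c['pixels'][210:360,290:460],None,fx=4,fy=4,interpolation=cv2.INTER_CUBIC))
    if n=='scene':
        # block top rect
        m=(abs(P[:,:,2]-.072)<.004).astype(np.uint8);m[:, :300]=0;m[:,420:]=0;m[:210]=0;m[285:]=0
        q=P[m>0][:,:2]; q=q[np.linalg.norm(q-np.median(q,0),axis=1)<.13]
        print(cv2.minAreaRect((q*1000).astype(np.float32)))
E
```

```text
scene rodstand zmin 0.008 top 0.144 topcentre [ 0.43 -0.33] ext [0.027 0.026] 80
scene rodA zmin 0.008 top 0.178 topcentre [ 0.328 -0.334] ext [0.035 0.035] 153
scene rodB zmin 0.008 top 0.178 topcentre [ 0.529 -0.349] ext [0.034 0.032] 110
scene cell zmin 0.008 top 0.124 topcentre [0.451 0.136] ext [0.046 0.049] 113
scene block zmin 0.008 top 0.177 topcentre [ 0.425 -0.338] ext [0.23 0.04] 212
scene tin1 zmin 0.008 top 0.030 topcentre [ 0.525 -0.461] ext [0.077 0.071] 186
scene tin2 zmin 0.008 top 0.030 topcentre [ 0.653 -0.477] ext [0.103 0.077] 166
((609.2042846679688, -138.98199462890625), (202.32940673828125, 95.45403289794922), 88.74101257324219)
side rodstand zmin 0.010 top 0.142 topcentre [ 0.43  -0.334] ext [0.025 0.027] 81
side rodA zmin 0.114 top 0.175 topcentre [ 0.327 -0.339] ext [0.034 0.032] 142
side rodB zmin 0.043 top 0.175 topcentre [ 0.528 -0.35 ] ext [0.032 0.036] 116
side cell zmin 0.008 top 0.120 topcentre [0.449 0.131] ext [0.043 0.047] 100
side block zmin 0.008 top 0.173 topcentre [ 0.528 -0.35 ] ext [0.032 0.039] 145
```

View pics/crop.png

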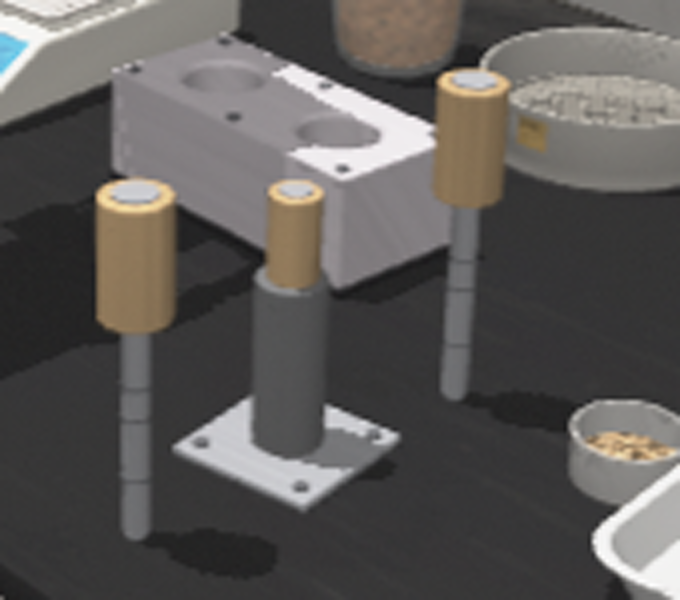

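Candidates: the rod in the stand (363,270) has a 26 mm handle with its top at 0.142 m. The free rods at (324,300) and (407,270) have 34 mm handles with tops at 0.175 m. The rod in the stand is the one meant: its handle size matches and it hangs in the tube, as the crop confirms. I'll close along world y to stay clear of the two long rods.

>>> send_rows --commands '[[[0, 0, 0], [-3.2, 0.8, -1.2], 9], [[0, 0, 0], [-3.2, 0.8, -1.2], 9], [[0, 0, 0], [-3.2, 0.8, -1.2], 9], [[0, 0, 0], [-3.2, 0.8, -1.2], 9], [[0, 0, 0], [-3.2, 0.8, -1.2], 9], [[0, 0, 6], [0, 0, 0], 9], [[0, 0, 6], [0, 0, 0], 9], [[0, 0, 6], [0, 0, 0], 9], [[0, 0, 6], [0, 0, 0], 9], [[0, 0, 6], [0, 0, 0], 9]]'

```text
time_s: 1.03
tcp_pos: [0.5649, -0.1601, 0.3054]
orientation: [[0.505, 0.863, -0.001], [0.863, -0.505, 0.0], [-0.0, -0.001, -1.0]]
wrist_force: [0.3, 0.1, -0.1]
gripper_width: 0.0901
finger_force: 0.0
```

>>> send_rows --commands '[[[0, 0, 6], [0, 0, 0], 9], [[0, 0, 6], [0, 0, 0], 9], [[0, 0, 6], [0, 0, 0], 9], [[0, 0, 6], [0, 0, 0], 9], [[0, 0, 6], [0, 0, 0], 9], [[0, 0, 6], [0, 0, 0], 9], [[0, 0, 6], [0, 0, 0], 9], [[0, 0, 6], [0, 0, 0], 9], [[0, 0, 6], [0, 0, 0], 9], [[0, 0, 6], [0, 0, 0], 9]]'

```text
time_s: 1.87
tcp_pos: [0.5649, -0.1599, 0.3054]
orientation: [[1.0, -0.005, -0.001], [-0.005, -1.0, 0.0], [-0.001, -0.0, -1.0]]
wrist_force: [-0.0, 0.6, 0.2]
gripper_width: 0.0901
finger_force: 0.0
```

```bash
python3 - <<'E'
from h import *
s=r.sense();print(s['time_s'],s['tcp_pos'],np.round(s['orientation'],3),s['q'])
c=cam('wrist');cv2.imwrite('pics/w1.png',c['pixels']);P=cloud(c);np.save('w1.npy',P)
print(c['o'],np.array(c['hand_eye']).round(3))
E
```

```text
1.8667 [ 0.56489286 -0.15993871  0.30542292] [[ 1.    -0.005 -0.001]
 [-0.005 -1.     0.   ]
 [-0.001 -0.    -1.   ]] [-4.06416403e-01  4.24026242e-01  1.23499786e+00  9.76309869e-06
  1.48319805e+00  1.16957795e+00]
[ 0.63373491 -0.16042933  0.44437636] [[ 0.001 -0.967 -0.256  0.069]
 [ 1.     0.001 -0.     0.   ]
 [ 0.    -0.256  0.967 -0.139]
 [ 0.     0.     0.     1.   ]]
```

View pics/w1.png

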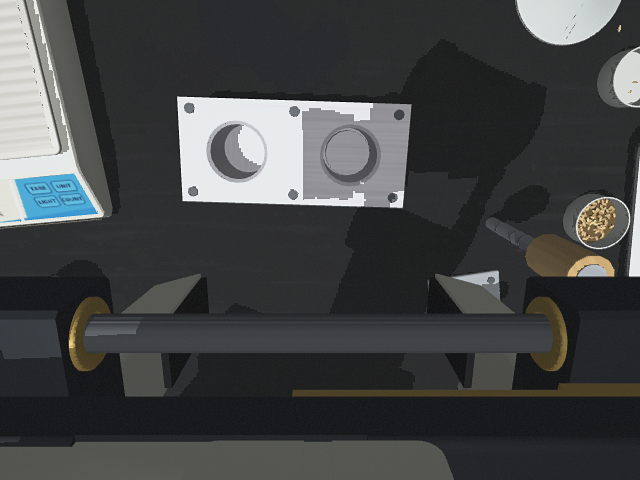

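Wrist view: block with wells at (237,151) and (350,154). The left one (+y) looks deeper. I'll measure the centres and depths.

```bash
python3 - <<'E'
from h import *
P=np.load('w1.npy')
c=cam('wrist');P=cloud(c)
Z=P[:,:,2]
m=(abs(Z-np.nanmedian(Z[105:115,200:390]))<.004).astype(np.uint8);m[:85]=0;m[215:]=0;m[:,:170]=0;m[:,420:]=0
print('top z',np.nanmedian(Z[105:115,200:390]))
print(cv2.minAreaRect((P[m>0][:,:2]*1000).astype(np.float32)))
cs,h=cv2.findContours(m,cv2.RETR_CCOMP,cv2.CHAIN_APPROX_NONE)
for k,q in enumerate(cs):
    if h[0][k][3]>=0 and cv2.contourArea(q)>800:
        w=np.array([plane(c,u,v,.072)[:2] for u,v in q[:,0]])*1000
        print(cv2.minEnclosingCircle(q),cv2.minEnclosingCircle(w.astype(np.float32)),cv2.fitEllipse(w.astype(np.float32)))
        f=np.zeros_like(m);cv2.drawContours(f,[q],-1,1,-1);z=Z[f>0];print(np.nanpercentile(z,[2,10,25,50,75]).round(4))
print('table z',np.nanmedian(Z[30:80,200:400]))
E
```

```text
top z 0.07203680085980452
((609.7408447265625, -138.60829162597656), (200.65924072265625, 90.4250259399414), 87.90160369873047)
((349.5, 154.5), 28.85317611694336) ((608.1025390625, -188.4412078857422), 25.0754337310791) ((608.3233032226562, -188.3421630859375), (48.11717987060547, 48.31586837768555), 179.01806640625)
[0.0116 0.0246 0.0351 0.0361 0.0373]
((237.2034454345703, 151.89309692382812), 29.07451057434082) ((611.7855224609375, -89.54243469238281), 25.032333374023438) ((611.83837890625, -89.36322021484375), (48.03092575073242, 48.15864181518555), 109.18912506103516)
[0.011  0.0117 0.0124 0.0134 0.0415]
table z 4.3907947073873466e-05
```

Clear well: the +y one at (0.612, -0.0895), floor about 0.012. The other floor is at 0.036, so it holds the disc. Next, the rod at (0.430, -0.332).

>>> send_rows --commands '[[[0, 0, 0], [-2.25, 2.85, 0], 9], [[0, 0, 0], [-2.25, 2.85, 0], 9], [[0, 0, 0], [-2.25, 2.85, 0], 9], [[0, 0, 0], [-2.25, 2.85, 0], 9], [[0, 0, 0], [-2.25, 2.85, 0], 9], [[0, 0, 0], [-2.15, 2.85, 0], 9], [[0, 0, 0], [0, 0, 3], 9], [[0, 0, 0], [0, 0, 3], 9], [[0, 0, 0], [0, 0, 3], 9], [[0, 0, 0], [0, 0, 0], 9]]'

```text
time_s: 2.8
tcp_pos: [0.4285, -0.3291, 0.2102]
orientation: [[1.0, 0.002, -0.008], [0.003, -1.0, 0.008], [-0.008, -0.008, -1.0]]
wrist_force: [-1.3, 0.3, -0.5]
gripper_width: 0.0904
finger_force: 0.0
```

```bash
python3 - <<'E'
from h import *
s=r.sense();print(s['tcp_pos'],s['time_s'])
c=cam('wrist');cv2.imwrite('pics/w2.png',c['pixels']);P=cloud(c)
for z0 in (.141,.175):
    m=abs(P[:,:,2]-z0)<.004
    n,l,st,ce=cv2.connectedComponentsWithStats(m.astype(np.uint8))
    for i in range(1,n):
        if st[i,4]>150:
            q=P[l==i][:,:2];print(z0,st[i],((q.min(0)+q.max(0))/2).round(4),np.ptp(q,axis=0).round(3))
E
```

```text
[ 0.42851755 -0.3290569   0.21020116] 2.8
0.141 [ 295  229   48   49 1780] [ 0.4313 -0.329 ] [0.026 0.025]
0.175 [ 325    0   88   85 6048] [ 0.5282 -0.3484] [0.03  0.034]
```

View pics/w2.png

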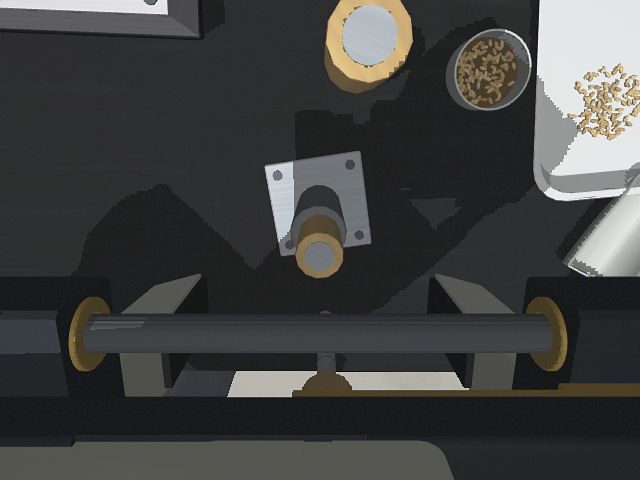

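The handle (320,255) is centred between the fingers in y and about 2.5 mm ahead in x. The long rods are clear. Descend and grip.

>>> send_rows --commands '[[[0, 0, 0], [0.25, 0, 2.1], 9], [[0, 0, 0], [0, 0, 2.1], 9], [[0, 0, 0], [0, 0, 2.1], 9], [[0, 0, 0], [0, 0, 2.1], 9], [[0, 0, 0], [0, 0, 0], 9], [[0, 0, 0], [0, 0, 0], 2], [[0, 0, 0], [0, 0, 0], 2], [[0, 0, 0], [0, 0, 0], 2], [[0, 0, 0], [0, 0, 0], 2], [[0, 0, 0], [0, 0, 0], 2]]' --newtons 25

```text
time_s: 3.68
tcp_pos: [0.4339, -0.3314, 0.1329]
orientation: [[1.0, 0.0, 0.001], [0.0, -1.0, -0.001], [0.001, 0.001, -1.0]]
wrist_force: [0.7, 0.6, -1.1]
gripper_width: 0.0609
finger_force: 0.0
```

>>> send_rows --commands '[[[0, 0, 0], [0, 0, 0], 2], [[0, 0, 0], [0, 0, 0], 2], [[0, 0, 0], [0, 0, 0], 2], [[0, 0, 0], [0, 0, 0], 2]]'

```text
time_s: 4.02
tcp_pos: [0.4335, -0.331, 0.1318]
orientation: [[1.0, 0.0, 0.0], [0.0, -1.0, 0.0], [0.0, -0.0, -1.0]]
wrist_force: [0.0, -0.1, 0.2]
gripper_width: 0.0346
finger_force: 0.0
```

```bash
python3 - <<'E'
from h import *
s=r.sense();print(s)
E
```

```text
{'time_s': 4.0167, 'q': array([-7.92606901e-01,  4.94730520e-01,  1.62446023e+00,  4.70650285e-05,
        1.02239345e+00,  7.78120971e-01]), 'dq': array([-7.12498360e-04,  2.15878277e-03,  1.01218870e-04,  1.39172818e-05,
       -1.37523544e-04, -9.97913381e-04]), 'tau': array([ 4.39596159e-03, -4.75302386e+01, -2.10549510e+01,  7.17930612e-02,
       -2.92841415e-02, -5.10134305e-04]), 'tcp_pos': array([ 0.4335219 , -0.33096728,  0.13175036]), 'orientation': array([[ 9.99999998e-01,  4.39190416e-05,  3.45388295e-05],
       [ 4.39182758e-05, -9.99999999e-01,  2.21730280e-05],
       [ 3.45398033e-05, -2.21715111e-05, -9.99999999e-01]]), 'wrist_force': array([ 0.0182437 , -0.05079318,  0.15573381]), 'torque': array([ 0.03806608,  0.14004168, -0.04400528]), 'finger_force': 0.0, 'gripper_width': 0.03456664463127932}
```

>>> send_rows --commands '[[[0, 0, 0], [-0.2, 0, 0.6], 4], [[0, 0, 0], [0, 0, 0], 4], [[0, 0, 0], [0, 0, 0], 4], [[0, 0, 0], [0, 0, 0], 2], [[0, 0, 0], [0, 0, 0], 2], [[0, 0, 0], [0, 0, 0], 2], [[0, 0, 0], [0, 0, 0], 2], [[0, 0, 0], [0, 0, 0], 2], [[0, 0, 0], [0, 0, 0], 2]]' --newtons 25

```text
time_s: 4.77
tcp_pos: [0.4316, -0.3309, 0.1258]
orientation: [[1.0, 0.0, 0.0], [0.0, -1.0, 0.0], [0.0, -0.0, -1.0]]
wrist_force: [1.1, 0.9, 0.4]
gripper_width: 0.0255
finger_force: 25.0
```

>>> send_rows --commands '[[[0, 0, 0], [0, 0, -1], 2], [[0, 0, 0], [0, 0, -2], 2], [[0, 0, 0], [0, 0, -3], 2], [[0, 0, 0], [0, 0, -3], 2], [[0, 0, 0], [0, 0, -2.5], 2], [[0, 0, 0], [1.2, -1.6, 0], 2], [[0, 0, 0], [2, -2.7, 0], 2], [[0, 0, 0], [2.25, -3, 0], 2], [[0, 0, 0], [2.25, -3, 0], 2], [[0, 0, 0], [2.25, -3, 0], 2]]'

```text
time_s: 5.6
tcp_pos: [0.5316, -0.1967, 0.2416]
orientation: [[1.0, -0.001, 0.001], [-0.001, -1.0, -0.0], [0.001, 0.0, -1.0]]
wrist_force: [1.3, -0.8, -1.5]
gripper_width: 0.0251
finger_force: 25.0
```

>>> send_rows --commands '[[[0, 0, 0], [2.25, -3, 0], 2], [[0, 0, 0], [2.25, -3, 0], 2], [[0, 0, 0], [2.2, -3, 0], 2], [[0, 0, 0], [1.6, -1.8, 0], 2], [[0, 0, 0], [0, 0, 0], 2], [[0, 0, 0], [0, 0, 0], 2], [[0, 0, 0], [0, 0, 0], 2]]'

```text
time_s: 6.18
tcp_pos: [0.6136, -0.0904, 0.2409]
orientation: [[1.0, 0.0, -0.001], [0.0, -1.0, -0.0], [-0.001, 0.0, -1.0]]
wrist_force: [-0.7, -0.3, -1.4]
gripper_width: 0.0254
finger_force: 25.0
```

```bash
python3 - <<'E'
from h import *
s=r.sense();print(s['tcp_pos'],s['wrist_force'],s['gripper_width'])
c=cam('side');cv2.imwrite('pics/s2.png',cv2.resize(c['pixels'][80:320,200:480],None,fx=2.5,fy=2.5))
E
```

```text
[ 0.61356597 -0.09037296  0.24089543] [-0.65216549 -0.31681011 -1.3798982 ] 0.02535564687517563
```

View pics/s2.png

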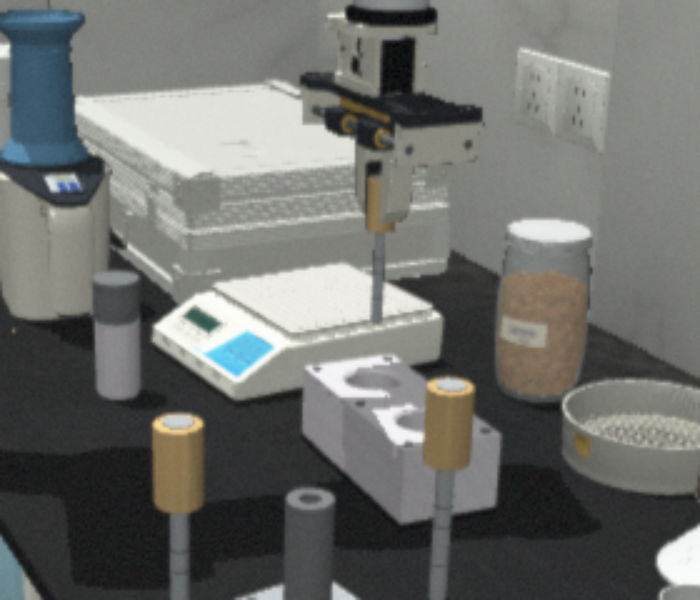

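The rod hangs straight in the grip at (377,250), above the far well and clear of the jar and balance. Descend into the well.

>>> send_rows --commands '[[[0, 0, 0], [-0.1, 0, 2], 2], [[0, 0, 0], [0, 0, 2], 2], [[0, 0, 0], [0, 0, 2], 2], [[0, 0, 0], [0, 0, 2], 2], [[0, 0, 0], [0, 0, 1.5], 2], [[0, 0, 0], [0, 0, 0.8], 2], [[0, 0, 0], [0, 0, 0], 2], [[0, 0, 0], [0, 0, 0], 2], [[0, 0, 0], [0, 0, 0], 2]]'

```text
time_s: 6.98
tcp_pos: [0.6136, -0.0907, 0.1392]
orientation: [[1.0, -0.001, 0.002], [-0.001, -1.0, -0.001], [0.002, 0.001, -1.0]]
wrist_force: [0.1, 0.1, -0.5]
gripper_width: 0.0254
finger_force: 25.0
```

>>> send_rows --commands '[[[0, 0, 0], [0, 0, 0.2], 2], [[0, 0, 0], [0, 0, 0.2], 2], [[0, 0, 0], [0, 0, 0.1], 2], [[0, 0, 0], [0, 0, 0.1], 2], [[0, 0, 0], [0, 0, 0], 2], [[0, 0, 0], [0, 0, 0], 2]]'

```text
time_s: 7.48
tcp_pos: [0.613, -0.0899, 0.1317]
orientation: [[1.0, 0.0, 0.0], [0.0, -1.0, 0.0], [0.0, -0.0, -1.0]]
wrist_force: [0.0, -0.1, -2.0]
gripper_width: 0.0252
finger_force: 25.0
```

>>> send_rows --commands '[[[0, 0, 0], [0, 0, 0.1], 2], [[0, 0, 0], [0, 0, 0.1], 2], [[0, 0, 0], [0, 0, 0.1], 2], [[0, 0, 0], [0, 0, 0], 2], [[0, 0, 0], [0, 0, 0], 2]]'

```text
time_s: 7.9
tcp_pos: [0.613, -0.0899, 0.1286]
orientation: [[1.0, -0.0, -0.0], [-0.0, -1.0, 0.0], [-0.0, -0.0, -1.0]]
wrist_force: [0.8, -0.5, -1.4]
gripper_width: 0.0253
finger_force: 25.0
```

>>> send_rows --commands '[[[0, 0, 0], [0, 0, 0.1], 2], [[0, 0, 0], [0, 0, 0], 2], [[0, 0, 0], [0, 0, 0], 2]]'

```text
time_s: 8.15
tcp_pos: [0.6131, -0.09, 0.1278]
orientation: [[1.0, -0.0, 0.0], [-0.0, -1.0, -0.0], [0.0, 0.0, -1.0]]
wrist_force: [-0.2, 0.2, -0.8]
gripper_width: 0.025
finger_force: 25.0
```

>>> send_rows --commands '[[[0, 0, 0], [0, 0, 0.1], 2], [[0, 0, 0], [0, 0, 0], 2], [[0, 0, 0], [0, 0, 0], 2]]'

```text
time_s: 8.4
tcp_pos: [0.6134, -0.09, 0.1276]
orientation: [[1.0, 0.0, 0.001], [0.0, -1.0, -0.0], [0.001, 0.0, -1.0]]
wrist_force: [0.0, -0.3, 5.2]
gripper_width: 0.0254
finger_force: 25.0
```

Bottom touched: about 6–7 N at TCP z 0.1276, as expected. I hold briefly, then lift and go back to the stand.

>>> send_rows --commands '[[[0, 0, 0], [0, 0, 0], 2], [[0, 0, 0], [0, 0, 0], 2], [[0, 0, 0], [0, 0, -1], 2], [[0, 0, 0], [0, 0, -2], 2], [[0, 0, 0], [0, 0, -2.5], 2], [[0, 0, 0], [0, 0, -2.5], 2], [[0, 0, 0], [0, 0, -2.5], 2], [[0, 0, 0], [0, 0, -1], 2], [[0, 0, 0], [-1.15, 1.6, 0], 2], [[0, 0, 0], [-2, 2.7, 0], 2]]'

```text
time_s: 9.23
tcp_pos: [0.5825, -0.1313, 0.242]
orientation: [[1.0, 0.004, 0.002], [0.004, -1.0, 0.0], [0.002, -0.0, -1.0]]
wrist_force: [0.4, -0.4, -1.9]
gripper_width: 0.0252
finger_force: 25.0
```

>>> send_rows --commands '[[[0, 0, 0], [-2.25, 3, 0], 2], [[0, 0, 0], [-2.25, 3, 0], 2], [[0, 0, 0], [-2.25, 3, 0], 2], [[0, 0, 0], [-2.25, 3, 0], 2], [[0, 0, 0], [-2.25, 3, 0], 2], [[0, 0, 0], [-2.2, 2.9, 0], 2], [[0, 0, 0], [-1.5, 1.9, 0], 2], [[0, 0, 0], [0, 0, 0], 2], [[0, 0, 0], [0, 0, 0], 2], [[0, 0, 0], [0, 0, 0], 2]]'

```text
time_s: 10.07
tcp_pos: [0.4321, -0.3305, 0.2413]
orientation: [[1.0, -0.0, -0.0], [-0.0, -1.0, 0.001], [-0.0, -0.001, -1.0]]
wrist_force: [-0.4, 0.2, -0.9]
gripper_width: 0.0252
finger_force: 25.0
```

```bash
python3 - <<'E'
from h import *
s=r.sense();print(s['tcp_pos'],s['wrist_force'],s['gripper_width'],s['time_s'])
for n in ('scene','side'):
    c=cam(n);P=cloud(c);p=P.reshape(-1,3)
    d=np.linalg.norm(p[:,:2]-[.4316,-.3309],axis=1)<.022
    q=p[d&(abs(p[:,2]-.0965)<.003)];t=p[d&(p[:,2]>.13)&(p[:,2]<.19)]
    print(n,'tube top',q.mean(0) if len(q) else 0,len(q),(q.min(0)+q.max(0))/2)
    print('rod',t.mean(0),[t[(t[:,2]>a)&(t[:,2]<a+.015)].mean(0).round(4) for a in (.135,.15,.165)])
    cv2.imwrite(f'pics/{n}3.png',c['pixels'])
a,b=[cv2.imread(f'pics/{n}3.png') for n in('scene','side')]
cv2.imwrite('pics/c3.png',np.hstack([cv2.resize(a[170:350,305:425],None,fx=3,fy=3),cv2.resize(b[170:350,265:385],None,fx=3,fy=3)]))
E
```

```text
[ 0.43206668 -0.33048473  0.24127418] [-0.44125915  0.16020309 -0.85667705] 0.025225640710780924 10.0667
scene tube top [ 0.42917306 -0.32985397  0.0972248 ] 149 [ 0.4312262  -0.32862683  0.0965942 ]
rod [ 0.42920533 -0.33216575  0.15982926] [array([ 0.4293, -0.332 ,  0.1424]), array([ 0.4291, -0.3326,  0.1576]), array([ 0.4292, -0.3323,  0.1724])]
side tube top [ 0.42892954 -0.3318757   0.09512986] 123 [ 0.42962005 -0.33068837  0.09563949]
rod [ 0.42943667 -0.33498071  0.16133217] [array([ 0.4293, -0.3348,  0.1423]), array([ 0.4294, -0.3353,  0.1582]), array([ 0.4296, -0.3352,  0.1728])]
```

View pics/c3.png

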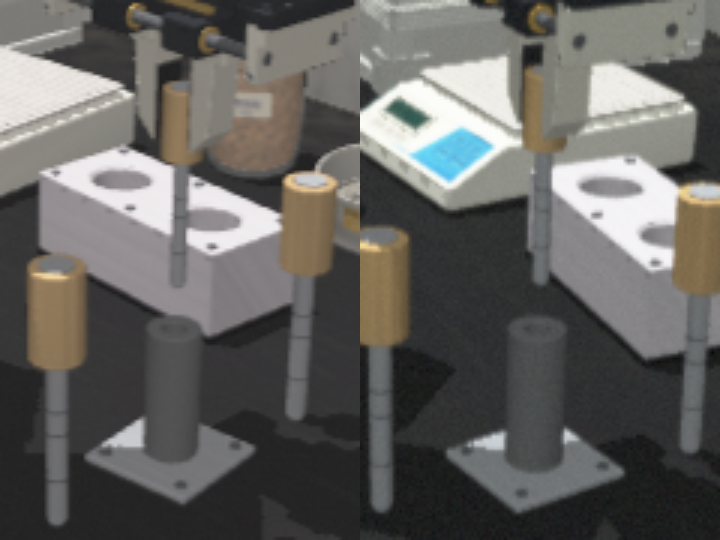

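Both views show the rod above the tube with its tip at (178,285) and (541,283), slightly right of the tube mouth at (174,325) and (537,325). I'll work out the offset from the silhouette centre lines.

```bash
python3 - <<'E'
from h import *
for it in range(2):
  C=[cam('scene'),cam('side')]
  for name,z0,z1,rad in (('tube',.03,.088,.024),('rod',.134,.185,.014)):
    A=[];b=[];W=[]
    for c in C:
        P=cloud(c);m=(np.linalg.norm(P[:,:,:2]-[.4305,-.331],axis=2)<rad)&(P[:,:,2]>z0)&(P[:,:,2]<z1)
        w=[]
        for v in np.where(m.sum(1)>2)[0]:
            u=np.where(m[v])[0]; d=c['R']@np.array([((u.min()+u.max())/2-c['cx'])/c['fx'],(v-c['cy'])/c['fy'],1])
            n=np.array([-d[1],d[0]])/np.hypot(*d[:2]);A.append(n);b.append(n@c['o'][:2]);w.append(np.ptp(u)+1)
        W.append(np.median(w))
    x,res,_,_=np.linalg.lstsq(np.array(A),np.array(b),rcond=None);print(name,x.round(4),'rms',np.sqrt(res/len(b)),'width px',W,len(b))
E
```

```text
tube [ 0.4317 -0.3282] rms [0.00040193] width px [np.float64(18.0), np.float64(19.0)] 61
rod [ 0.4329 -0.3287] rms [0.00028071] width px [np.float64(5.0), np.float64(6.0)] 52
tube [ 0.4315 -0.3284] rms [0.00054464] width px [np.float64(18.0), np.float64(19.0)] 61
rod [ 0.4327 -0.3292] rms [0.00030379] width px [np.float64(5.0), np.float64(6.0)] 52
```

Offset is about +1.2 mm in x and -0.6 mm in y. Correct it and insert.

>>> send_rows --commands '[[[0, 0, 0], [-0.12, -0.06, 0], 2], [[0, 0, 0], [0, 0, 1.2], 2], [[0, 0, 0], [0, 0, 1], 2], [[0, 0, 0], [0, 0, 0.5], 2], [[0, 0, 0], [0, 0, 0.5], 2], [[0, 0, 0], [0, 0, 0.5], 2], [[0, 0, 0], [0, 0, 0.3], 2], [[0, 0, 0], [0, 0, 0], 2], [[0, 0, 0], [0, 0, 0], 2]]'

```text
time_s: 11.12
tcp_pos: [0.4308, -0.3304, 0.2018]
orientation: [[1.0, -0.0, 0.0], [-0.0, -1.0, 0.0], [0.0, -0.0, -1.0]]
wrist_force: [0.0, 0.3, -1.6]
gripper_width: 0.0254
finger_force: 25.0
```

Tip is about 10 mm inside the tube (z 0.086) with no contact force. Continue down to TCP about 0.130.

>>> send_rows --commands '[[[0, 0, 0], [0, 0, 1], 2], [[0, 0, 0], [0, 0, 1.5], 2], [[0, 0, 0], [0, 0, 1.5], 2], [[0, 0, 0], [0, 0, 1.5], 2], [[0, 0, 0], [0, 0, 1], 2], [[0, 0, 0], [0, 0, 0.6], 2], [[0, 0, 0], [0, 0, 0], 2], [[0, 0, 0], [0, 0, 0], 2], [[0, 0, 0], [0, 0, 0], 2]]'

```text
time_s: 11.87
tcp_pos: [0.4312, -0.3308, 0.1315]
orientation: [[1.0, 0.0, 0.001], [0.0, -1.0, -0.001], [0.001, 0.001, -1.0]]
wrist_force: [0.6, -0.7, -1.5]
gripper_width: 0.0253
finger_force: 25.0
```

>>> send_rows --commands '[[[0, 0, 0], [0, 0, 0.2], 2], [[0, 0, 0], [0, 0, 0.1], 2], [[0, 0, 0], [0, 0, 0.1], 2], [[0, 0, 0], [0, 0, 0.1], 2], [[0, 0, 0], [0, 0, 0], 2], [[0, 0, 0], [0, 0, 0], 2]]'

```text
time_s: 12.37
tcp_pos: [0.4309, -0.3304, 0.1258]
orientation: [[1.0, -0.0, 0.0], [-0.0, -1.0, -0.0], [0.0, 0.0, -1.0]]
wrist_force: [-0.6, 0.2, -1.4]
gripper_width: 0.0252
finger_force: 25.0
```

>>> send_rows --commands '[[[0, 0, 0], [0, 0, 0.1], 2], [[0, 0, 0], [0, 0, 0], 2], [[0, 0, 0], [0, 0, 0], 3.2], [[0, 0, 0], [0, 0, 0], 4], [[0, 0, 0], [0, 0, 0], 5], [[0, 0, 0], [0, 0, 0], 6], [[0, 0, 0], [0, 0, 0], 6], [[0, 0, 0], [0, 0, 0], 6], [[0, 0, 0], [0, 0, 0], 6], [[0, 0, 0], [0, 0, 0], 6]]'

```text
time_s: 13.2
tcp_pos: [0.4308, -0.3304, 0.1247]
orientation: [[1.0, -0.0, 0.0], [-0.0, -1.0, 0.0], [0.0, -0.0, -1.0]]
wrist_force: [0.3, 0.0, 0.0]
gripper_width: 0.0596
finger_force: 0.0
```

```bash
python3 - <<'E'
from h import *
s=r.sense();print(s['tcp_pos'],s['wrist_force'],s['gripper_width'],s['time_s'])
E
```

```text
[ 0.43081928 -0.33040003  0.12467066] [0.25123258 0.00232409 0.01225488] 0.05963565207072302 13.2
```

>>> send_rows --commands '[[[0, 0, 0], [0, 0, -1], 7], [[0, 0, 0], [0, 0, -2], 7], [[0, 0, 0], [0, 0, -3], 7], [[0, 0, 0], [0, 0, -3], 8], [[0, 0, 0], [0, 0, -3], 9], [[0, 0, 0], [0, 0, -2], 9], [[0, 0, 0], [0.1, -2.5, 0], 9], [[0, 0, 0], [0.1, -3.5, 0], 9], [[0, 0, 0], [0.1, -3.5, 0], 9], [[0, 0, 0], [0.1, -3.5, 0], 9]]'

```text
time_s: 14.03
tcp_pos: [0.4345, -0.1991, 0.2656]
orientation: [[1.0, -0.001, 0.001], [-0.001, -1.0, -0.0], [0.001, 0.0, -1.0]]
wrist_force: [1.0, 0.4, 0.5]
gripper_width: 0.0899
finger_force: 0.0
```

>>> send_rows --commands '[[[0, 0, 0], [0.1, -3.5, 0], 9], [[0, 0, 0], [0.1, -3.5, 0], 9], [[0, 0, 0], [0.1, -3.5, 0], 9], [[0, 0, 0], [0.1, -3.5, 0], 9], [[0, 0, 0], [0.1, -3.5, 0], 9], [[0, 0, 0], [0.1, -3.5, 0], 9], [[0, 0, 0], [0.1, -3.5, 0], 9], [[0, 0, 0], [0.1, -2, 0], 9], [[0, 0, 0], [0, 0, 0], 9], [[0, 0, 0], [0, 0, 0], 9]]'

```text
time_s: 14.87
tcp_pos: [0.4427, 0.0653, 0.2654]
orientation: [[1.0, 0.003, 0.001], [0.003, -1.0, -0.0], [0.001, 0.0, -1.0]]
wrist_force: [0.3, -0.6, 0.1]
gripper_width: 0.0899
finger_force: 0.0
```

```bash
python3 - <<'E'
from h import *
s=r.sense();print(s['tcp_pos'],s['q'],s['time_s'])
c=cam('wrist');P=cloud(c);cv2.imwrite('pics/w4.png',c['pixels'])
m=(abs(P[:,:,2]-.120)<.005)
n,l,st,ce=cv2.connectedComponentsWithStats(m.astype(np.uint8))
for i in range(1,n):
    if st[i,4]>300:
        q=P[l==i][:,:2];print(st[i],((q.min(0)+q.max(0))/2).round(4),np.ptp(q,axis=0).round(3),np.nanmedian(P[l==i][:,2]))
C=[cam('scene'),cam('side')]
A=[];b=[]
for c in C:
    P=cloud(c);m=(np.linalg.norm(P[:,:,:2]-[.450,.134],axis=2)<.032)&(P[:,:,2]>.015)&(P[:,:,2]<.112)
    for v in np.where(m.sum(1)>5)[0]:
        u=np.where(m[v])[0]; d=c['R']@np.array([((u.min()+u.max())/2-c['cx'])/c['fx'],(v-c['cy'])/c['fy'],1])
        n=np.array([-d[1],d[0]])/np.hypot(*d[:2]);A.append(n);b.append(n@c['o'][:2])
x,res,_,_=np.linalg.lstsq(np.array(A),np.array(b),rcond=None);print('cell',x,np.sqrt(res/len(b)))
# neighbours above .06 within 18 cm of the cell; rod state
P=np.concatenate([cloud(c).reshape(-1,3) for c in C]);
q=P[(abs(P[:,0]-.45)<.06)&(abs(P[:,1]-.134)<.13)&(P[:,2]>.07)];q=q[np.linalg.norm(q[:,:2]-[.45,.134],axis=1)>.04]
print('near',q.min(0) if len(q) else 0,q.max(0) if len(q) else 0,len(q))
t=P[(np.linalg.norm(P[:,:2]-[.431,-.33],axis=1)<.02)&(P[:,2]>.1)];print('rod top',np.nanpercentile(t[:,2],[95,99]))
E
```

```text
[0.44272312 0.06534539 0.26537942] [-2.48063825e-02  1.82061036e-01  1.68779234e+00 -3.27153114e-04
  1.27085818e+00  1.54340275e+00] 14.8667
[ 184  182   67   65 3283] [0.4507 0.136 ] [0.045 0.046] 0.11989980197543809
cell [0.45023194 0.13634241] [0.0007419]
near [0.39008298 0.0040193  0.24542672] [0.48612692 0.15977422 0.57766358] 8246
rod top [0.14351486 0.14498502]
```

View pics/w4.png

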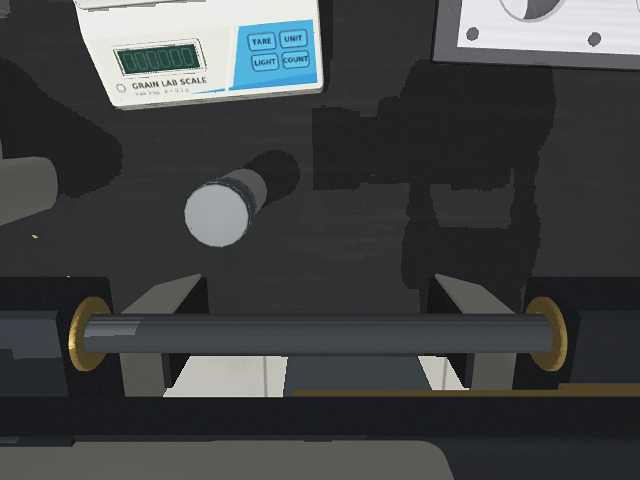

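Cell cap at (217,214) gives (0.4505, 0.136), confirmed by the scene and side views. There are no neighbours within 13 cm at grip height. The rod sits back in its stand. Go over the cell.

>>> send_rows --commands '[[[0, 0, 0], [0.4, -3.5, 0], 9], [[0, 0, 0], [0.4, -3.5, 0], 9], [[0, 0, 0], [0, 0, 2.5], 9], [[0, 0, 0], [0, 0, 3.5], 9], [[0, 0, 0], [0, 0, 3], 9], [[0, 0, 0], [0, 0, 0], 9], [[0, 0, 0], [0, 0, 0], 9], [[0, 0, 0], [0, 0, 0], 9]]'

```text
time_s: 15.68
tcp_pos: [0.4521, 0.134, 0.1763]
orientation: [[1.0, -0.001, 0.002], [-0.001, -1.0, 0.0], [0.002, -0.0, -1.0]]
wrist_force: [0.3, -0.1, 0.6]
gripper_width: 0.0902
finger_force: 0.0
```

>>> send_rows --commands '[[[0, 0, 0], [-0.1, -0.2, 2], 9], [[0, 0, 0], [0, 0, 2], 9], [[0, 0, 0], [0, 0, 2], 9], [[0, 0, 0], [0, 0, 1.4], 9], [[0, 0, 0], [0, 0, 0], 9], [[0, 0, 0], [0, 0, 0], 9], [[0, 0, 0], [0, 0, 0], 9], [[0, 0, 0], [0, 0, 0], 6], [[0, 0, 0], [0, 0, 0], 5], [[0, 0, 0], [0, 0, 0], 4]]' --newtons 40

```text
time_s: 16.52
tcp_pos: [0.4503, 0.1367, 0.1016]
orientation: [[1.0, 0.0, 0.002], [0.0, -1.0, 0.0], [0.002, -0.0, -1.0]]
wrist_force: [-0.0, -0.1, 0.1]
gripper_width: 0.0744
finger_force: 0.0
```

>>> send_rows --commands '[[[0, 0, 0], [0, 0, 0], 3.5], [[0, 0, 0], [0, 0, 0], 3.5], [[0, 0, 0], [0, 0, 0], 3.5], [[0, 0, 0], [0, 0, 0], 3.5], [[0, 0, 0], [0, 0, 0], 3.5], [[0, 0, 0], [0, 0, 0], 3.5]]'

```text
time_s: 17.02
tcp_pos: [0.4498, 0.1365, 0.1007]
orientation: [[1.0, 0.0, -0.0], [0.0, -1.0, -0.0], [-0.0, 0.0, -1.0]]
wrist_force: [-0.1, -0.6, 1.6]
gripper_width: 0.045
finger_force: 40.0
```

>>> send_rows --commands '[[[0, 0, 0], [0, 0, -0.8], 3.5], [[0, 0, 0], [0, 0, -1.5], 3.5], [[0, 0, 0], [0, 0, -2.5], 3.5], [[0, 0, 0], [0, 0, -2.5], 3.5], [[0, 0, 0], [0, 0, -2.5], 3.5], [[0, 0, 0], [0, 0, -2], 3.5], [[0, 0, 0], [0, 0, 0], 3.5], [[0, 0, 0], [0.6, 0.8, 0], 3.5], [[0, 0, 0], [1.2, 1.7, 0], 3.5], [[0, 0, 0], [1.8, 2.5, 0], 3.5]]'

```text
time_s: 17.85
tcp_pos: [0.4844, 0.0869, 0.2168]
orientation: [[1.0, 0.003, -0.004], [0.003, -1.0, 0.0], [-0.004, -0.001, -1.0]]
wrist_force: [-0.1, 1.0, -4.4]
gripper_width: 0.0452
finger_force: 40.0
```

>>> send_rows --commands '[[[0, 0, 0], [2, 2.8, 0], 3.5], [[0, 0, 0], [2, 2.8, 0], 3.5], [[0, 0, 0], [2, 2.8, 0], 3.5], [[0, 0, 0], [2, 2.8, 0], 3.5], [[0, 0, 0], [2, 2.8, 0], 3.5], [[0, 0, 0], [1.6, 2.2, 0], 3.5], [[0, 0, 0], [1, 1.4, 0], 3.5], [[0, 0, 0], [0, 0, 0], 3.5], [[0, 0, 0], [0, 0, 0], 3.5], [[0, 0, 0], [0, 0, 0], 3.5]]'

```text
time_s: 18.68
tcp_pos: [0.6108, -0.0892, 0.2166]
orientation: [[1.0, -0.0, -0.004], [-0.0, -1.0, 0.001], [-0.004, -0.001, -1.0]]
wrist_force: [-0.2, -0.2, -4.5]
gripper_width: 0.0453
finger_force: 40.0
```

```bash
cat > cellmeas.py <<'E'
from h import *
s=r.sense();t=s['tcp_pos'];print(t,s['wrist_force'],s['gripper_width'],s['time_s'])
z0=t[2]-.101
C=[cam('scene'),cam('side')]
for a,e in ((.01,.035),(.04,.07),(.01,.07)):
    A=[];b=[];W=[]
    for c in C:
        P=cloud(c);m=(np.linalg.norm(P[:,:,:2]-t[:2],axis=2)<.032)&(P[:,:,2]>z0+a)&(P[:,:,2]<z0+e)&(P[:,:,2]>.076)
        for v in np.where(m.sum(1)>5)[0]:
            u=np.where(m[v])[0]; d=c['R']@np.array([((u.min()+u.max())/2-c['cx'])/c['fx'],(v-c['cy'])/c['fy'],1])
            n=np.array([-d[1],d[0]])/np.hypot(*d[:2]);A.append(n);b.append(n@c['o'][:2]);W.append(np.ptp(u)+1)
    x,res,_,_=np.linalg.lstsq(np.array(A),np.array(b),rcond=None);print('cell',x.round(4),np.sqrt(res/len(b)),np.unique(W),len(b))
# wells in scene/side views via holes in block top
for c in C:
    P=cloud(c);g=cv2.cvtColor(c['pixels'],cv2.COLOR_BGR2GRAY)
    m=((abs(P[:,:,2]-.072)<.005)&(abs(P[:,:,0]-.61)<.06)&(abs(P[:,:,1]+.139)<.11)).astype(np.uint8)
    cs,h=cv2.findContours(m,cv2.RETR_CCOMP,cv2.CHAIN_APPROX_NONE)
    for k,q in enumerate(cs):
        if h[0][k][3]>=0 and cv2.contourArea(q)>60:
            w=np.array([plane(c,u,v,.072)[:2] for u,v in q[:,0]]).astype(np.float32)*1000
            print('hole',cv2.minEnclosingCircle(w),((w.min(0)+w.max(0))/2),np.ptp(w,axis=0))
E
python3 cellmeas.py; python3 -c "
import cv2
from h import *
c=cam('side');cv2.imwrite('pics/s5.png',cv2.resize(c['pixels'][100:300,270:470],None,fx=2.9,fy=2.9))
c=cam('scene');cv2.imwrite('pics/sc5.png',c['pixels'])"
```

```text
[ 0.61079327 -0.08921303  0.21662479] [-0.19889817 -0.23845166 -4.46342218] 0.045331192092984744 18.6833
cell [ 0.6144 -0.0852] [0.00035639] [14 15 16 18 19 20] 23
cell [ 0.612 -0.089] [0.00089572] [12 13 17 18 19 20 21] 27
cell [ 0.6129 -0.0873] [0.00064042] [14 15 16 18 19 20 21] 52
hole ((606.0721435546875, -189.41944885253906), 24.462339401245117) [ 606.07214 -191.03503] [48.52063 45.38365]
hole ((609.7905883789062, -91.32640075683594), 24.388015747070312) [609.9896  -92.19327] [46.080994 45.398293]
hole ((607.787109375, -97.59808349609375), 27.094066619873047) [606.23596 -97.43484] [50.661743 53.854477]
```

View pics/s5.png

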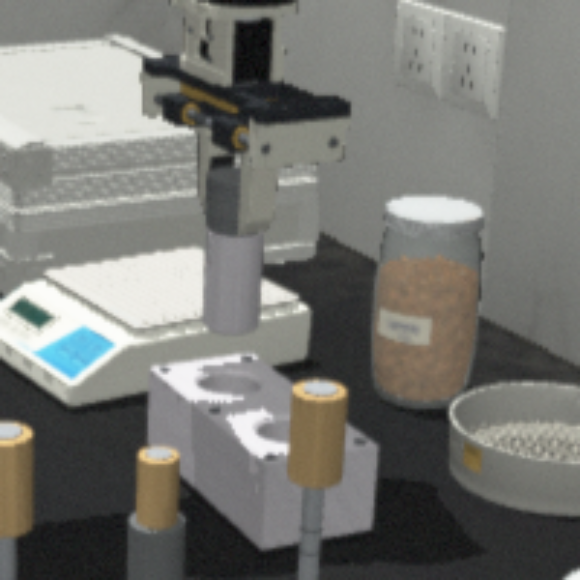

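The cell hangs upright over the far well at (233,330), with foot clearance above the block. Correct about 1 mm and lower to just above the mouth.

>>> send_rows --commands '[[[0, 0, 0], [0.12, 0.08, 0.8], 3.5], [[0, 0, 0], [0, 0, 1.5], 3.5], [[0, 0, 0], [0, 0, 1], 3.5], [[0, 0, 0], [0, 0, 0.5], 3.5], [[0, 0, 0], [0, 0, 0], 3.5], [[0, 0, 0], [0, 0, 0], 3.5], [[0, 0, 0], [0, 0, 0], 3.5]]'

```text
time_s: 19.47
tcp_pos: [0.6134, -0.0903, 0.1814]
orientation: [[1.0, 0.0, 0.001], [0.0, -1.0, -0.0], [0.001, 0.0, -1.0]]
wrist_force: [0.6, -0.1, -3.9]
gripper_width: 0.0452
finger_force: 40.0
```

```bash
python3 - <<'E'
from h import *
s=r.sense();print(s['tcp_pos'],s['wrist_force'],s['orientation'][:,2])
C={n:cam(n)['pixels'] for n in('scene','side')}
cv2.imwrite('pics/c6.png',np.hstack([cv2.resize(C['scene'][180:280,310:420],(385,350),interpolation=cv2.INTER_CUBIC),cv2.resize(C['side'][180:280,310:420],(385,350),interpolation=cv2.INTER_CUBIC)]))
E
```

```text
[ 0.61341558 -0.09025034  0.18137662] [ 0.57168208 -0.09170346 -3.93821142] [ 1.23854237e-03 -3.21708097e-04 -9.99999181e-01]
```

View pics/c6.png

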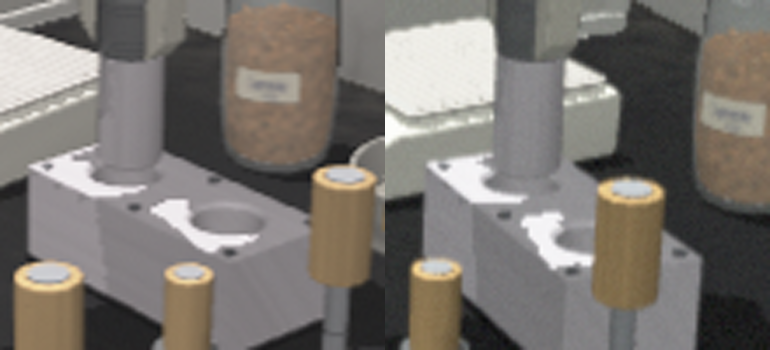

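In both views the foot (129,165 and 528,180) sits about 1–2 mm right of the hole's centre, which means x is about 1.5 mm too big, as the TCP reading also shows. Correct and go in.

>>> send_rows --commands '[[[0, 0, 0], [-0.15, 0, 0], 3.5], [[0, 0, 0], [0, 0, 0.5], 3.5], [[0, 0, 0], [0, 0, 0.5], 3.5], [[0, 0, 0], [0, 0, 0.3], 3.5], [[0, 0, 0], [0, 0, 0], 3.5], [[0, 0, 0], [0, 0, 0], 3.5]]'

```text
time_s: 20.07
tcp_pos: [0.6114, -0.0901, 0.1673]
orientation: [[1.0, -0.0, -0.001], [-0.0, -1.0, 0.0], [-0.001, -0.0, -1.0]]
wrist_force: [0.2, 0.1, -3.6]
gripper_width: 0.0457
finger_force: 40.0
```

>>> send_rows --commands '[[[0, 0, 0], [0, 0, 0.2], 3.5], [[0, 0, 0], [0, 0, 0.2], 3.5], [[0, 0, 0], [0, 0, 0.2], 3.5], [[0, 0, 0], [0, 0, 0], 3.5], [[0, 0, 0], [0, 0, 0], 3.5]]'

```text
time_s: 20.48
tcp_pos: [0.6115, -0.0902, 0.1616]
orientation: [[1.0, 0.0, -0.0], [0.0, -1.0, 0.0], [-0.0, -0.0, -1.0]]
wrist_force: [-0.3, -0.5, -3.7]
gripper_width: 0.0452
finger_force: 40.0
```

The foot is about 11 mm below the mouth with no side force, so it has entered. Continue.

>>> send_rows --commands '[[[0, 0, 0], [0, 0, 0.4], 3.5], [[0, 0, 0], [0, 0, 0.6], 3.5], [[0, 0, 0], [0, 0, 0.6], 3.5], [[0, 0, 0], [0, 0, 0.6], 3.5], [[0, 0, 0], [0, 0, 0.4], 3.5], [[0, 0, 0], [0, 0, 0], 3.5], [[0, 0, 0], [0, 0, 0], 3.5]]'

```text
time_s: 21.07
tcp_pos: [0.6114, -0.0901, 0.1353]
orientation: [[1.0, -0.0, -0.001], [-0.0, -1.0, 0.0], [-0.001, -0.0, -1.0]]
wrist_force: [-0.2, -0.1, -3.3]
gripper_width: 0.0452
finger_force: 40.0
```

>>> send_rows --commands '[[[0, 0, 0], [0, 0, 0.5], 3.5], [[0, 0, 0], [0, 0, 0.5], 3.5], [[0, 0, 0], [0, 0, 0.4], 3.5], [[0, 0, 0], [0, 0, 0.3], 3.5], [[0, 0, 0], [0, 0, 0.2], 3.5], [[0, 0, 0], [0, 0, 0], 3.5], [[0, 0, 0], [0, 0, 0], 3.5]]'

```text
time_s: 21.65
tcp_pos: [0.6115, -0.0902, 0.1167]
orientation: [[1.0, -0.0, 0.0], [-0.0, -1.0, -0.0], [0.0, 0.0, -1.0]]
wrist_force: [0.4, 0.0, -4.2]
gripper_width: 0.0452
finger_force: 40.0
```

>>> send_rows --commands '[[[0, 0, 0], [0, 0, 0.15], 3.5], [[0, 0, 0], [0, 0, 0.1], 3.5], [[0, 0, 0], [0, 0, 0], 3.5], [[0, 0, 0], [0, 0, 0], 3.5]]'

```text
time_s: 21.98
tcp_pos: [0.6115, -0.0902, 0.1143]
orientation: [[1.0, -0.0, 0.0], [-0.0, -1.0, -0.0], [0.0, 0.0, -1.0]]
wrist_force: [0.6, 0.7, -4.0]
gripper_width: 0.0455
finger_force: 40.0
```

>>> send_rows --commands '[[[0, 0, 0], [0, 0, 0.1], 3.5], [[0, 0, 0], [0, 0, 0], 3.5], [[0, 0, 0], [0, 0, 0], 3.5]]'

```text
time_s: 22.23
tcp_pos: [0.6115, -0.0902, 0.1132]
orientation: [[1.0, 0.0, 0.0], [0.0, -1.0, 0.0], [0.0, -0.0, -1.0]]
wrist_force: [1.2, -0.2, -4.0]
gripper_width: 0.0456
finger_force: 40.0
```

>>> send_rows --commands '[[[0, 0, 0], [0, 0, 0.1], 3.5], [[0, 0, 0], [0, 0, 0], 3.5], [[0, 0, 0], [0, 0, 0], 3.5]]'

```text
time_s: 22.48
tcp_pos: [0.6119, -0.0902, 0.1128]
orientation: [[1.0, 0.0, 0.001], [0.0, -1.0, -0.0], [0.001, 0.0, -1.0]]
wrist_force: [-0.3, 1.0, -0.8]
gripper_width: 0.0452
finger_force: 40.0
```

Bottomed at TCP z 0.1128, as expected: the weight is coming off the wrist. Release, then lift clear.

>>> send_rows --commands '[[[0, 0, 0], [0, 0, 0], 5], [[0, 0, 0], [0, 0, 0], 6], [[0, 0, 0], [0, 0, 0], 7], [[0, 0, 0], [0, 0, 0], 9], [[0, 0, 0], [0, 0, 0], 9], [[0, 0, 0], [0, 0, 0], 9], [[0, 0, 0], [0, 0, 0], 9], [[0, 0, 0], [0, 0, 0], 9], [[0, 0, 0], [0, 0, 0], 9]]'

```text
time_s: 23.23
tcp_pos: [0.6115, -0.0902, 0.1122]
orientation: [[1.0, 0.0, 0.0], [0.0, -1.0, -0.0], [0.0, 0.0, -1.0]]
wrist_force: [-0.3, -0.9, 0.2]
gripper_width: 0.0898
finger_force: 0.0
```

>>> send_rows --commands '[[[0, 0, 0], [0, 0, -1], 9], [[0, 0, 0], [0, 0, -2], 9], [[0, 0, 0], [0, 0, -3], 9], [[0, 0, 0], [0, 0, -3], 9], [[0, 0, 0], [0, 0, -3], 9], [[0, 0, 0], [0, 0, -3], 9], [[0, 0, 0], [-2, 0, -2], 9], [[0, 0, 0], [-3, 0, 0], 9], [[0, 0, 0], [-1, 0, 0], 9], [[0, 0, 0], [0, 0, 0], 9]]'

```text
time_s: 24.07
tcp_pos: [0.5498, -0.0901, 0.2841]
orientation: [[1.0, -0.0, 0.001], [-0.0, -1.0, -0.001], [0.001, 0.001, -1.0]]
wrist_force: [-0.1, 0.4, 0.9]
gripper_width: 0.0901
finger_force: 0.0
```

```bash
python3 - <<'E'
from h import *
s=r.sense();print(s['tcp_pos'],s['wrist_force'],s['gripper_width'],s['time_s'])
c=cam('wrist');P=cloud(c)
m=(np.linalg.norm(P[:,:,:2]-[.612,-.09],axis=2)<.035)&(P[:,:,2]>.12)
q=P[m];print('cell top',np.median(q[:,2]),(q[:,:2].min(0)+q[:,:2].max(0))/2,np.ptp(q[:,:2],axis=0))
t=q[abs(q[:,2]-np.median(q[:,2]))<.003];print('tilt',np.linalg.lstsq(np.c_[t[:,:2],np.ones(len(t))],t[:,2],rcond=None)[0][:2])
c=cam('side');cv2.imwrite('pics/s7.png',cv2.resize(c['pixels'][160:370,240:520],None,fx=2.5,fy=2.5))
E
```

```text
[ 0.54979425 -0.0900831   0.28414032] [-0.06478322  0.38982872  0.94544383] 0.09009021747163849 24.0667
cell top 0.13313849203676195 [ 0.60635591 -0.09061036] [0.05862256 0.04558406]
tilt [0.00095624 0.00114789]
```

View pics/s7.png

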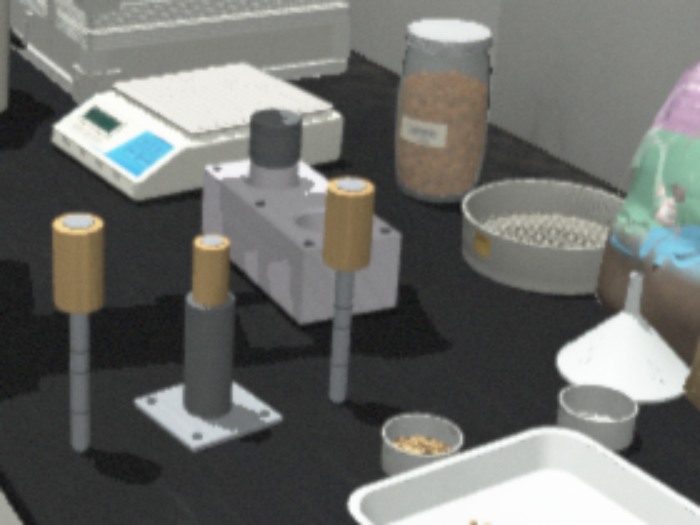

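The cell stands upright in the far well at (275,140). Its top is at 0.133 m (home is 0.132) with a tilt of about 0.001 rad. The rod hangs seated in its stand at (210,270), the tins are undisturbed and the gripper is clear. Hand in.

```bash
python3 -c "
from workcell import r
print(r.sign_off())"
```

```text
the job is handed in; nothing more can be done
None
```

The job is handed in at about 24 s on the robot's clock: the rod touched the bare bottom of the clear +y well at about 7 N, it hangs in its stand again, the cell stands home and upright in that well, and the tins look undisturbed; the sign-off gave no verdict.

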